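# Set a slide tray and a micrometer case on the sloped ready-stand

### The job

Set out the sloped stand for calibration: the flat black micrometer case lengthways against the upper ledge, and the aluminium slide tray, now standing in the upright file, lengthways and slides up against the lower ledge, each lying flat on the slope and centred over the ledge's finger gap. First lay the tray flat on the desk, slides up, and let go of it, so that you can take it again by its long sides. Do not shift or topple the cardboard folder in the file, the dropper bottle or the objective can.

Things in the scene. Friction and masses are not known exactly. Their poses are not given: they have to be found in the camera images.
- stand: Fixed stand, footprint 165 x 164 mm, 0.11 m high, with a smooth slippery board (182 mm up the slope x 164 mm, 8 mm thick) at 25 degrees: what no ledge holds slides off. Two aluminium ledges across it, 10 mm thick, 9 mm high, each two 60 mm pieces with a 44 mm finger gap between. Origin on the desk under its centre; x from low front to high back, y along the ledges, z up.
- lower_ledge (a point): Point on the board's surface in the middle (in the gap) of the lower ledge's uphill face, 75 mm in front of the stand's origin and 34 mm above the desk. Axes: x up the slope, y along the ledge, z out of the board. The board's low end is 10 mm below it, at the ledge's downhill face.
- upper_ledge (a point): The same point of the upper ledge: 94 mm farther up the slope than lower_ledge, same axes. The board ends 78 mm above it.
- file: Fixed grey upright file, 100 x 156 mm, base 6 mm thick, origin at the centre of its underside. Two slots run along its y, at x = -22.5 and +22.5 mm, formed only by teeth at both ends (37 mm high over the desk, 17 mm slot width): the middle 122 mm is open to fingers.
- tray: Aluminium slide tray 140 mm long, 56 wide, 14 thick, about 0.22 kg, two glass slides and a card on one face, back plain. It starts standing on a long edge in one slot. Origin in the middle of that edge (at the surface); y along its length, z across its width (up at the start), x out of the face with the slides (towards the robot at the start).
- tray_center (a point): Centre of the slide tray, 28 mm along the tray's z from its origin, axes as the tray's: x out of the face with the slides, y along the length.
- folder: Bystander: plain cardboard folder with a dark band, 140 mm long, 78 mm high, 14 mm thick, standing in the file's other slot, taller than the tray; stays there. Origin in the middle of its lower edge.
- case: Flat black case of a stage micrometer, 36 mm (x) by 90 mm (y), 12 mm thick, lying flat on the free strip of desk between file, stand and the tall microscope, whose eyepieces and knobs reach to y = -0.12. Origin at the centre of its underside. Either end may point either way.
- case_center (a point): Centre of the black case, 6 mm above its underside; axes as the case's.
- bottle: Bystander: dropper bottle, 42 mm wide, 110 mm tall, standing on the desk; origin at the centre of its underside. It and the can stand one near the front edge of the desk by the microscope, one behind the stand.
- can: Bystander: objective can, 39 mm wide, 66 mm tall, standing on the desk (see bottle); origin at the centre of its underside.
Mind the look-alikes: they are no part of the job. Of the things shaped like the case, the black one is meant.

How it is judged (in metres and radians):
On the way:
1. the tray lies flat on the desk, slides up, and is let go (angle between tray's own x axis and vertical below 0.12 rad and height (world z) of tray_center below 0.014 m and linear speed of tray below 0.03 m/s and contact force between tray and the fingers below 0.1 N), for 0.2 s.
At the end, for the whole second after the job is handed in: Tray (slides up) against the lower ledge and black case against the upper, each lying flat on the board (4 mm, 0.08 rad), long side within 6 mm of touching its ledge and parallel within 0.08 rad, centred within 15 mm of the gap's middle, released and at rest (x of tray_center in the frame of lower_ledge between 0.022 and 0.034 m and y of tray_center in the frame of lower_ledge between -0.015 and 0.015 m and z of tray_center in the frame of lower_ledge between 0.003 and 0.011 m and angle between the x axis of tray and the z axis of lower_ledge, either way round below 0.08 rad and angle between the y axis of tray and the y axis of lower_ledge, either way round below 0.08 rad and angle between tray's own x axis and vertical below 0.7 rad and x of case_center in the frame of upper_ledge between 0.012 and 0.024 m and y of case_center in the frame of upper_ledge between -0.015 and 0.015 m and z of case_center in the frame of upper_ledge between 0.002 and 0.01 m and angle between the z axis of case and the z axis of upper_ledge, either way round below 0.08 rad and angle between the y axis of case and the y axis of upper_ledge, either way round below 0.08 rad and linear speed of each of tray, case below 0.02 m/s and contact force between each of tray, case and the fingers below 0.1 N).
It fails at once if the cardboard folder is shifted more than 25 mm or tipped over (distance of folder from where it was at the start of the episode above 0.025 m or angle between folder's own z axis and vertical above 0.5 rad).
It fails at once if the dropper bottle is shifted more than 25 mm or tipped over (distance of bottle from where it was at the start of the episode above 0.025 m or angle between bottle's own z axis and vertical above 0.5 rad).
It fails at once if the objective can is shifted more than 25 mm or tipped over (distance of can from where it was at the start of the episode above 0.025 m or angle between can's own z axis and vertical above 0.5 rad).
It also fails if it takes over 59 s, if anything falls off the work surface, if the arm or the gripper's body presses on something with over 40 N, if the wrist force passes 120 N, or if a joint passes its speed limit or range.

### The arm

A 6-joint arm with a two-finger parallel gripper is mounted at the origin on a cart in front of the work surface, level with it; the furniture and walls round the work are solid. World frame = base frame: x ahead of the robot, y to its left, z up, the work surface at z = 0. Lengths are in mm, angles in degrees, forces in N, time in s.
With the tool pointing down it reaches from about 300 to 850 mm from the base axis. Payload 4.2 kg.
Tool frame: the origin (TCP) lies midway between the tips of the shut fingers; the grasp point (between the pads) lies 19 mm behind it (env.grip_point_offset is the distance from the TCP to the grasp point, in mm); z points along the fingers, x is the direction in which the jaws open and shut, and the axes are right-handed (so a half turn about z gives the same grasp; the last joint's range is limited). The gripper opens to 91 mm and grips with 3 to 60 N. Pads are 32 mm wide; open, the fingers measure 118 mm over their backs; the gripper's body (76 mm by 178 mm) begins 60 mm behind the grasp point.
Start: joints at [-66.864, 18.312, 89.639, -0, 72.044, -1.146], TCP at [236.461, -524.147, 213.976] pointing down, gripper open.
Joint ranges: [-177.97, 177.97], [-48.28, 115.42], [12.27, 149.76], [-77.06, 257.06], [2.81, 150.46], [-146.56, 146.56]. Speed limits (degrees/s): [147.25, 147.25, 180, 180, 180, 180].

### API

Orientations are given as [roll, pitch, yaw] about the fixed x, y, z axes, in that order (R = Rz(yaw) Ry(pitch) Rx(roll)).
In Python, from workcell import env gives the robot as it stands.
- The arm moves only by the shell command python3 -m pendant 'ROWS' [FORCE]. ROWS is JSON, a list of rows, each an object with "xyz": the shift along the tool's x, y, z in m, a list of three; "roll": the turn about the tool's z in degrees; "jaw": the closure, from 0 (fully open) to 1 (shut). A call has exactly 8 rows; each row is the pose to reach, as a shift and turn from the pose commanded when the call began, along the tool's axes at that moment; what a row does not reach only later rows make up. A row lasts 1/8 s, in which the tool goes at most 62.5 mm and 10.7 degrees, less where a joint would pass 70% of its speed; a pose out of reach is approached as far as the arm can. A call with a gripper value outside its range is refused whole. The fingers move at their own pace and stop on an object; FORCE is the grip in N (left out, the last holds). Time passes only in rows, so rows that repeat a pose let the fingers close, or fill a call up. It gives the time, the measured TCP pose, the force and the opening at its end, in the units of the state.
- env.state(): the state, without advancing time (a new reading comes with each control period).
- env.grab_frame(name): name is "scene" or "top" or "wrist"; returns (picture, depth): 420x560x3 uint8, blue, green, red; 420x560 float32, mm along the optical axis (not along the pixel's ray), 0 where there is no reading.
- env.camera_params(name): a dict with "camera_matrix" (3x3 intrinsics, pixels), "cam_to_world" (4x4, takes a point from camera to world coordinates); the wrist camera has in their place "hand_eye" (4x4, takes a point from camera to tool coordinates, whose origin is the TCP and whose axes are the tool frame's). Camera axes: x right, y up, looking along -z (the intrinsics and any distortion apply to the point x, -y, -z); pixel columns grow to the right and rows downward; lengths in mm; the calibration is good to about 2 mm. A picture is of the moment at which its call begins: read the wrist's pose just before it. camera_params takes no time and is no camera call.
- env.job_done(): hands the job in, once; it reports no verdict.
The state is a dict: "time_s": time; "qpos": joint angles; "qvel": joint speeds; "effort": joint torques, N m; "ee_pos": TCP position; "ee_rot": TCP orientation; "force": force on the tool from outside, world axes, zero at the start; "torque": the same for the moment, N m; "gripper_width": finger opening in mm.
Only numpy, scipy, OpenCV 4.12 (cv2) and the standard library are available. Lean on these libraries where they do the work, as an engineer would, in place of code of your own. Each camera call takes 0.05 s, during which the arm holds its last target. There are 200 camera calls.

## Working session

There is one attempt and no reset: what is moved stays moved. The work goes in short steps, Python scripts to look and compute and a shell command to move; the robot and the scene stay as the last step left them, time stands still between calls to the robot, and variables do not carry over. Pictures are saved under pics/ and viewed, about 8 in all and at most 12, crops included, and the job is handed in when it is done.

```bash
ls; mkdir -p pics; python3 - <<'E'
from workcell import env
import cv2,numpy as np
for n in ("scene","top"):
    p,d=env.grab_frame(n); cv2.imwrite(f"pics/{n}0.png",p); np.save(f"pics/{n}0.npy",d)
    c=env.camera_params(n); print(n,{k:np.round(v,3).tolist() if not isinstance(v,str) else v for k,v in c.items()})
print({k:np.round(v,6).tolist() if not isinstance(v,dict) else v for k,v in env.camera_params("wrist").items()})
s=env.state(); print(s)
E
```

```text
pics
scene {'camera_matrix': [[507.959, 0.0, 290.969], [0.0, 507.959, 209.166], [0.0, 0.0, 1.0]], 'cam_to_world': [[-0.564, 0.485, -0.668, -272.276], [-0.825, -0.31, 0.471, 500.769], [0.021, 0.818, 0.575, 784.713], [0.0, 0.0, 0.0, 1.0]]}
top {'camera_matrix': [[449.061, 0.0, 282.413], [0.0, 449.061, 212.182], [0.0, 0.0, 1.0]], 'cam_to_world': [[0.02, 0.981, -0.191, 329.763], [-1.0, 0.018, -0.014, -107.641], [-0.01, 0.191, 0.981, 1208.776], [0.0, 0.0, 0.0, 1.0]]}
{'camera_matrix': [[359.92982, 0.0, 280.33023], [0.0, 359.92982, 204.139679], [0.0, 0.0, 1.0]], 'hand_eye': [[1.0, 0.000131, -0.000175, -0.04095], [8.6e-05, -0.971724, -0.236119, -66.281489], [-0.000201, 0.236119, -0.971724, -170.712321], [0.0, 0.0, 0.0, 1.0]]}
{'time_s': 0.1, 'qpos': array([-6.68605536e+01,  1.83491130e+01,  8.96959658e+01,  2.80273225e-04,
        7.20443183e+01, -1.14649754e+00]), 'qvel': array([ 0.00472269,  0.043488  , -0.10472383,  0.03774888, -0.1192618 ,
        0.08696286]), 'effort': array([-4.91301871e-04, -4.13334990e+01, -2.32509792e+01,  7.28063495e-02,
        4.21588321e-02, -4.26853944e-05]), 'ee_pos': array([ 236.32259728, -523.7270137 ,  213.21635385]), 'ee_rot': array([-1.79997945e+02,  8.93738794e-02, -6.57141410e+01]), 'force': array([-0.38735376,  0.07116318,  0.00081225]), 'torque': array([ 0.02257374, -0.03176156,  0.05076851]), 'gripper_width': 91.36282350027028}
```

View pics/top0.png

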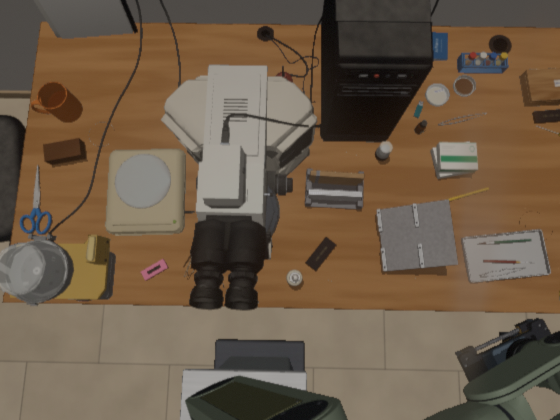

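View pics/scene0.png

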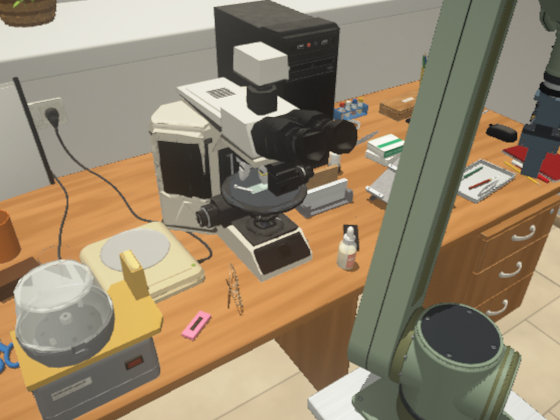

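```bash
cat > h.py <<'E'
from workcell import env
import cv2,numpy as np
from scipy.spatial.transform import Rotation as R
def tool():
    s=env.state(); T=np.eye(4); T[:3,:3]=R.from_euler('xyz',s['ee_rot'],degrees=True).as_matrix(); T[:3,3]=s['ee_pos']; return T
def cam(n):
    c=env.camera_params(n); K=np.array(c['camera_matrix'])
    return K,(np.array(c['cam_to_world']) if n!='wrist' else tool()@np.array(c['hand_eye']))
def cloud(d,K,T):
    v,u=np.mgrid[:d.shape[0],:d.shape[1]]
    P=np.stack([(u-K[0,2])/K[0,0]*d,-(v-K[1,2])/K[1,1]*d,-d],-1)
    W=P@T[:3,:3].T+T[:3,3]; W[d==0]=np.nan; return W
def ray(u,v,z,K,T):
    r=T[:3,:3]@np.array([(u-K[0,2])/K[0,0],-(v-K[1,2])/K[1,1],-1]); o=T[:3,3]
    return o+r*(z-o[2])/r[2]
E
python3 - <<'E'
from h import *
K,T=cam('top'); d=np.load('pics/top0.npy'); p=cv2.imread('pics/top0.png'); W=cloud(d,K,T)
c=p[130:300,285:475]; cv2.imwrite('pics/crop0.png',cv2.resize(c,None,fx=4,fy=3.5,interpolation=cv2.INTER_CUBIC))
print('desk',np.round(W[270,360],1),np.round(W[200,385],1))
for u,v in [(384,150),(295,278),(320,253)]: print(u,v,np.round(W[v,u],1))
for v in range(168,214,3): print(v,[tuple(np.round(W[v,u]).astype(int)) for u in (312,325,335,345,358)])
m=(p.max(2)<60).astype(np.uint8); m2=np.zeros_like(m); m2[235:275,300:340]=m[235:275,300:340]
cs,_=cv2.findContours(m2,0,2); k=max(cs,key=cv2.contourArea); b=cv2.boxPoints(cv2.minAreaRect(k)); Q=np.array([ray(*q,12,K,T) for q in b]); print(np.round(Q,1),Q.mean(0),cv2.contourArea(k))
# stand board plane
B=W[205:270,380:452]; ok=(B[...,2]>15)&(B[...,2]<115); X=B[ok]; A=np.c_[X[:,:2],np.ones(len(X))]
w=np.ones(len(X),bool)
for _ in range(6): s=np.linalg.lstsq(A[w],X[w,2],rcond=None)[0]; r=X[:,2]-A@s; w=abs(r)<3
print('plane',s,w.sum(),len(X),'tilt',np.degrees(np.arctan(np.hypot(*s[:2]))),'yaw',np.degrees(np.arctan2(s[1],s[0])))
m=(W[...,2]>12)&(W[...,2]<125); m[:195]=0;m[280:]=0;m[:,:372]=0;m[:,460:]=0
cs,_=cv2.findContours(m.astype(np.uint8),0,2);k=max(cs,key=cv2.contourArea); b=cv2.boxPoints(cv2.minAreaRect(k)); print(b)
L=X[(X[:,2]-A@s>6)]; print(len(L),L.min(0),L.max(0))
E
```

```text
desk [ 411.3 -300.7    3. ] [ 6.043e+02 -3.722e+02  1.000e-01]
384 150 [ 725.5 -358.3   65.9]
295 278 [ 381.8 -126.1  107.1]
320 253 [ 453.8 -193.5   10.5]
168 [(np.int64(693), np.int64(-171), np.int64(-2)), (np.int64(694), np.int64(-207), np.int64(-3)), (np.int64(694), np.int64(-235), np.int64(0)), (np.int64(694), np.int64(-263), np.int64(-1)), (np.int64(695), np.int64(-299), np.int64(0))]
171 [(np.int64(658), np.int64(-166), np.int64(88)), (np.int64(660), np.int64(-200), np.int64(82)), (np.int64(684), np.int64(-235), np.int64(1)), (np.int64(685), np.int64(-263), np.int64(1)), (np.int64(685), np.int64(-299), np.int64(3))]
174 [(np.int64(650), np.int64(-167), np.int64(86)), (np.int64(651), np.int64(-200), np.int64(85)), (np.int64(652), np.int64(-226), np.int64(84)), (np.int64(653), np.int64(-252), np.int64(82)), (np.int64(653), np.int64(-286), np.int64(83))]
177 [(np.int64(648), np.int64(-168), np.int64(67)), (np.int64(646), np.int64(-201), np.int64(74)), (np.int64(646), np.int64(-227), np.int64(78)), (np.int64(644), np.int64(-252), np.int64(87)), (np.int64(644), np.int64(-285), np.i
[... 2610 characters left out ...]
298), np.int64(-4))]
213 [(np.int64(564), np.int64(-172), np.int64(0)), (np.int64(564), np.int64(-207), np.int64(3)), (np.int64(566), np.int64(-235), np.int64(-2)), (np.int64(565), np.int64(-262), np.int64(2)), (np.int64(566), np.int64(-297), np.int64(3))]
[[ 428.2 -154.6   12. ]
 [ 497.1 -208.4   12. ]
 [ 476.1 -235.1   12. ]
 [ 407.6 -181.3   12. ]] [ 452.26220916 -194.85621317   12.        ] 378.5
plane [ 3.84745959e-02 -4.59997155e-01 -1.49806766e+02] 3170 4409 tilt 24.77820667695583 yaw -85.21885555505202
[[374.5927  209.29755]
 [448.73395 199.07117]
 [457.7188  264.21118]
 [383.57758 274.43756]]
328 [ 412.4952713  -506.13555819   36.28870704] [ 574.88664048 -348.06164163  108.19621634]
```

View pics/crop0.png

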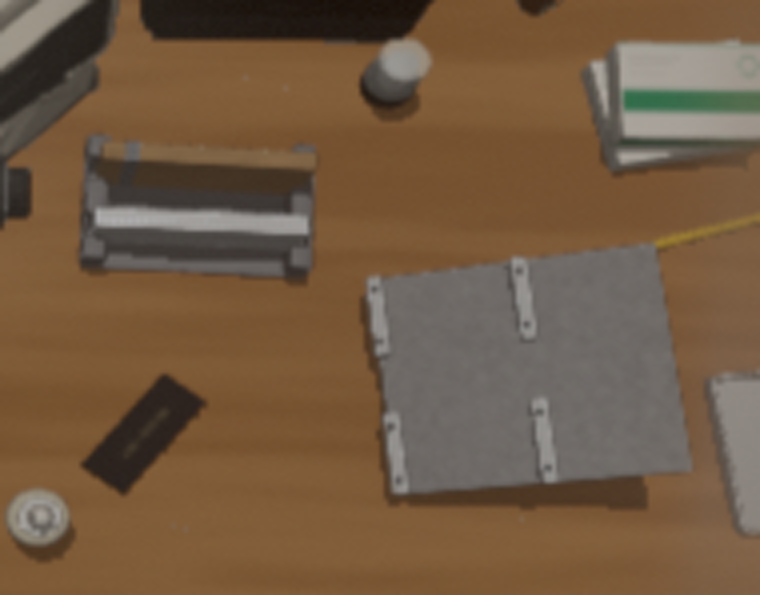

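The top view shows the tray (bright bar, crop 200,222) in the file's front slot, with the folder behind it at (200,157). The black case is at crop (143,433) and the bottle at (38,517). The can is at (395,70), and the stand (520,370) slopes upward to the right, towards -y. I'm moving over the case strip for a closer look.

```bash
python3 -m pendant '[{"xyz":[-0.02,-0.04,0],"roll":8,"jaw":0},{"xyz":[-0.045,-0.095,0],"roll":18,"jaw":0},{"xyz":[-0.07,-0.15,0],"roll":28,"jaw":0},{"xyz":[-0.095,-0.205,0],"roll":38,"jaw":0},{"xyz":[-0.12,-0.26,0],"roll":48,"jaw":0},{"xyz":[-0.14,-0.3,0],"roll":56,"jaw":0.0},{"xyz":[-0.1535,-0.326,0],"roll":62.4,"jaw":0.2},{"xyz":[-0.1535,-0.326,0],"roll":62.4,"jaw":0.3}]' 15
python3 - <<'E'
from h import *
K,T=cam('wrist'); p,d=env.grab_frame('wrist'); cv2.imwrite('pics/w1.png',p); np.save('pics/w1.npy',d); np.save('pics/w1T.npy',T)
s=env.state(); print(s['ee_pos'],s['ee_rot'],s['qpos'],s['gripper_width'])
Kt,Tt=cam('top'); W=cloud(np.load('pics/top0.npy'),Kt,Tt).reshape(-1,3)
for x in range(380,620,20):
    q=W[(abs(W[:,0]-x)<10)&(W[:,1]<-60)&(W[:,1]>-260)&(W[:,2]>60)]
    if len(q): i=q[:,1].argmin(); print(x,'min y pt',q[i].round(),'maxz',q[:,2].max().round())
E
```

```text
time_s: 1.1
ee_pos: [471.2, -248.6, 213.5]
ee_rot: [180.0, -0.0, -127.9]
force: [0.1, -0.3, 0.4]
gripper_width: 74.1
[ 470.48606306 -249.63968993  213.54107399] [ 1.79951691e+02 -4.36677933e-02 -1.27936943e+02] [-2.91650468e+01  1.45390578e+01  9.51090404e+01 -3.79896178e-02
  7.04063094e+01  9.87846712e+01] 70.22937544754663
380 min y pt [ 382. -142.   64.] maxz 372.0
400 min y pt [ 392. -139.   63.] maxz 373.0
420 min y pt [421. -63. 344.] maxz 372.0
440 min y pt [431. -63. 342.] maxz 360.0
460 min y pt [456. -68. 239.] maxz 348.0
480 min y pt [488. -77. 177.] maxz 242.0
500 min y pt [510. -83. 174.] maxz 186.0
520 min y pt [519. -86. 179.] maxz 300.0
540 min y pt [530. -85. 180.] maxz 328.0
560 min y pt [554. -82. 179.] maxz 332.0
580 min y pt [571. -75. 178.] maxz 300.0
600 min y pt [ 605. -260.   62.] maxz 185.0
```

View pics/w1.png

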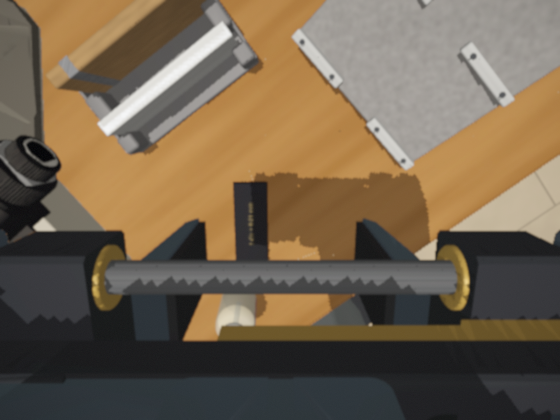

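The wrist view shows the case at (251,220), nearly parallel to the finger axis. The lower ledge pieces are at (317,58) and (390,143), and the tray's top edge runs from (107,130) to (228,28). I'm measuring all three from it.

```bash
python3 - <<'E'
from h import *
K=cam('wrist')[0]; T=np.load('pics/w1T.npy'); p=cv2.imread('pics/w1.png')
h=cv2.cvtColor(p,cv2.COLOR_BGR2HSV)
def comps(m,z,amin,roi):
    mm=np.zeros_like(m); u0,u1,v0,v1=roi; mm[v0:v1,u0:u1]=m[v0:v1,u0:u1]
    out=[]
    for k in cv2.findContours(mm,0,2)[0]:
        if cv2.contourArea(k)<amin: continue
        b=np.array([ray(*q,z,K,T)[:2] for q in cv2.boxPoints(cv2.minAreaRect(k))])
        c=b.mean(0); e1,e2=b[1]-b[0],b[2]-b[1]
        if np.linalg.norm(e1)<np.linalg.norm(e2): e1,e2=e2,e1
        a=np.degrees(np.arctan2(e1[1],e1[0]))%180
        out.append(c); print('c',c.round(1),'len',np.linalg.norm(e1).round(1),np.linalg.norm(e2).round(1),'ang',a.round(1),'area',cv2.contourArea(k))
    return out
br=((h[...,2]>200)&(h[...,1]<45)).astype(np.uint8)*255
print('ledges v thresh'); L=comps(br,40,150,(285,420,25,175))
print('upper'); comps(br,80,150,(450,520,30,110))
print('tray'); comps(br,62,300,(90,245,10,145))
dk=(h[...,2]<60).astype(np.uint8)*255
print('case'); comps(dk,12,300,(225,280,170,258))
for v in (184,200,220,240,256):
    r=np.where(dk[v,225:280])[0]+225; print(v,r.min(),r.max())
r=np.where(dk[170:200,250])[0]+170; print('top row',r.min(), 'end', ray(251,r.min(),12,K,T), 'edges240',ray(234.5,240,12,K,T),ray(268,240,12,K,T))
# projected expected tool TCP
E
```

```text
ledges v thresh
c [ 439.6 -355.5] len 57.4 7.6 ang 5.1 area 332.0
c [ 543.6 -346.3] len 57.5 7.4 ang 5.4 area 389.5
upper
c [ 447.6 -440.1] len 56.5 7.8 ang 5.1 area 458.5
tray
c [ 608.9 -228.2] len 139.0 12.6 ang 88.0 area 2451.5
case
c [ 457.5 -197. ] len 84.0 32.5 ang 141.6 area 2233.0
184 235 266
200 235 266
220 236 266
240 237 266
256 237 266
top row 183 end [ 488.98886763 -223.16912388   12.        ] edges240 [ 450.99875703 -169.2496009    12.        ] [ 428.5554517  -198.08902803   12.        ]
```

```bash
python3 -m pendant '[{"xyz":[-0.016,0.022,0.0],"roll":0.4,"jaw":0.35},{"xyz":[-0.0324,0.045,0.03],"roll":0.4,"jaw":0.35},{"xyz":[-0.0324,0.045,0.08],"roll":0.4,"jaw":0.35},{"xyz":[-0.0324,0.045,0.135],"roll":0.4,"jaw":0.35},{"xyz":[-0.0324,0.045,0.18],"roll":0.4,"jaw":0.35},{"xyz":[-0.0324,0.045,0.203],"roll":0.4,"jaw":0.35},{"xyz":[-0.0324,0.045,0.21],"roll":0.4,"jaw":0.35},{"xyz":[-0.0324,0.045,0.21],"roll":0.4,"jaw":0.6}]' 15
python3 - <<'E'
from h import *
p,d=env.grab_frame('wrist'); cv2.imwrite('pics/w2.png',p); s=env.state(); print(s['ee_pos'],s['ee_rot'],s['force'],s['gripper_width'])
E
```

```text
time_s: 2.15
ee_pos: [455.0, -197.7, 4.2]
ee_rot: [-180.0, -0.0, -128.6]
force: [0.5, 0.4, 0.2]
gripper_width: 52.1
[ 455.52756739 -197.71829698    4.71784855] [-1.79909229e+02  1.32127582e-02 -1.28539670e+02] [ 0.31172304  0.05025444 -0.11860095] 48.33878215983197
```

```bash
python3 -m pendant '[{"xyz":[0,0,0.002],"roll":0,"jaw":0.75},{"xyz":[0,0,0.002],"roll":0,"jaw":0.9},{"xyz":[0,0,0.002],"roll":0,"jaw":0.9},{"xyz":[0,0,0.002],"roll":0,"jaw":0.9},{"xyz":[0,0,-0.02],"roll":0,"jaw":0.9},{"xyz":[0,0,-0.07],"roll":0,"jaw":0.9},{"xyz":[0,0,-0.13],"roll":0,"jaw":0.9},{"xyz":[0,0,-0.175],"roll":0,"jaw":0.9}]' 20
python3 - <<'E'
from h import *
K,T=cam('wrist'); p,d=env.grab_frame('wrist'); cv2.imwrite('pics/w3.png',p); s=env.state(); print(s['ee_pos'],s['ee_rot'],s['force'],s['gripper_width'])
yaw=np.radians(s['ee_rot'][2]); t=np.array([500.1+.0906*17,-444.1-.996*17])-s['ee_pos'][:2]
print('tool dx dy',t@[np.cos(yaw),np.sin(yaw)],t@[np.sin(yaw),-np.cos(yaw)])
E
```

```text
time_s: 3.2
ee_pos: [455.1, -196.7, 181.2]
ee_rot: [-179.9, 0.0, -128.5]
force: [-0.5, 0.8, -0.1]
gripper_width: 35.6
[ 458.16235493 -198.0949239   186.77570563] [-1.79324891e+02  1.75395878e-01 -1.28503923e+02] [ 2.61852404 -1.17472031  3.09528208] 35.41519441091625
tool dx dy 178.69756938280938 -197.72052927046184
```

View pics/w3.png

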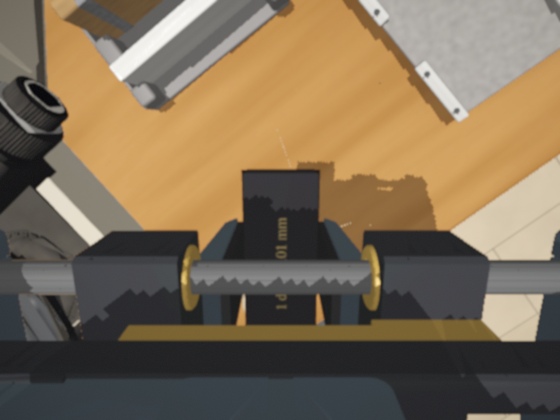

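The case is held square between the pads, with its far end at (280,171), which puts it centred to within 3 mm. Next I carry it over the upper ledge.

```bash
python3 -m pendant '[{"xyz":[0.015,-0.017,0],"roll":-4,"jaw":0.9},{"xyz":[0.044,-0.05,0],"roll":-11,"jaw":0.9},{"xyz":[0.08,-0.092,0],"roll":-20,"jaw":0.9},{"xyz":[0.117,-0.134,0],"roll":-29,"jaw":0.9},{"xyz":[0.149,-0.171,0],"roll":-37,"jaw":0.9},{"xyz":[0.169,-0.194,0],"roll":-42,"jaw":0.9},{"xyz":[0.176,-0.2024,0.0],"roll":-43.7,"jaw":0.9},{"xyz":[0.176,-0.2024,0.0],"roll":-43.7,"jaw":0.9}]'
python3 - <<'E'
from h import *
s=env.state(); print(s['ee_pos'],s['ee_rot'],s['qvel'].round(1),s['gripper_width'])
K,T=cam('wrist'); p,d=env.grab_frame('wrist'); cv2.imwrite('pics/w4.png',p)
s=env.state(); print(s['ee_pos'],s['ee_rot'])
h=cv2.cvtColor(p,cv2.COLOR_BGR2HSV)
br=((h[...,2]>190)&(h[...,1]<45)).astype(np.uint8)
for k in cv2.findContours(br,0,2)[0]:
    if 200<cv2.contourArea(k)<3000: 
        c=cv2.minAreaRect(k); print(np.round(c[0]),np.round(c[1]),cv2.contourArea(k),ray(*c[0],79.7,K,T).round(1),ray(*c[0],40,K,T).round(1))
E
```

```text
time_s: 4.25
ee_pos: [503.5, -460.9, 177.6]
ee_rot: [179.9, 0.1, -84.9]
force: [-0.4, 0.9, -0.4]
gripper_width: 35.9
[ 503.4799068  -460.86923845  177.61940528] [ 1.79931038e+02  9.37018497e-02 -8.48892273e+01] [ 0.8 -1.3  1.3  0.2  0.4  0.5] 35.88885270450414
[ 503.47325781 -460.14877892  177.94315795] [ 1.79935492e+02  1.01812625e-01 -8.48641580e+01]
[150. 136.] [73.  9.] 510.5 [ 547.1 -360.3   79.7] [ 543.7 -346.3   40. ]
[246. 133.] [70. 12.] 669.5 [ 555.5 -430.6   79.7] [ 553.4 -427.    40. ]
[36. 41.] [76. 18.] 1272.5 [ 605.3 -282.1   79.7] [ 610.6 -256.6   40. ]
```

```bash
python3 -m pendant '[{"xyz":[0.0008,0,0.02],"roll":0,"jaw":0.9},{"xyz":[0.0008,0,0.045],"roll":0,"jaw":0.9},{"xyz":[0.0008,0,0.065],"roll":0,"jaw":0.9},{"xyz":[0.0008,0,0.074],"roll":0,"jaw":0.9},{"xyz":[0.0008,0,0.078],"roll":0,"jaw":0.9},{"xyz":[0.0008,0,0.078],"roll":0,"jaw":0.9},{"xyz":[0.0008,0,0.078],"roll":0,"jaw":0.53},{"xyz":[0.0008,0,0.078],"roll":0,"jaw":0.53}]'
python3 - <<'E'
from h import *
s=env.state(); print(s['ee_pos'],s['ee_rot'],s['force'],s['gripper_width'])
E
```

```text
time_s: 5.3
ee_pos: [504.2, -461.8, 101.8]
ee_rot: [-179.9, -0.1, -84.8]
force: [-0.7, -0.1, -0.7]
gripper_width: 43.1
[ 504.21945093 -461.75139614  101.75514771] [-1.79944829e+02 -6.44573519e-02 -8.48210343e+01] [-0.72290824 -0.11850394 -0.6893969 ] 43.13721521679573
```

```bash
python3 -m pendant '[{"xyz":[0,0,-0.01],"roll":0,"jaw":0.5},{"xyz":[0,0,-0.03],"roll":0,"jaw":0.4},{"xyz":[0,0.01,-0.06],"roll":0,"jaw":0.4},{"xyz":[0,0.025,-0.09],"roll":0,"jaw":0.4},{"xyz":[0,0.04,-0.115],"roll":0,"jaw":0.4},{"xyz":[0,0.05,-0.12],"roll":0,"jaw":0.4},{"xyz":[0,0.05,-0.12],"roll":0,"jaw":0.4},{"xyz":[0,0.05,-0.12],"roll":0,"jaw":0.4}]'
python3 - <<'E'
from h import *
K,T=cam('wrist'); p,d=env.grab_frame('wrist'); cv2.imwrite('pics/w5.png',p); np.save('pics/w5.npy',d); np.save('pics/w5T.npy',T)
s=env.state(); print(s['ee_pos'],s['ee_rot'])
h=cv2.cvtColor(p,cv2.COLOR_BGR2HSV); W=cloud(d,K,T)
# into upper_ledge frame
c,sn=np.cos(np.radians(25)),np.sin(np.radians(25)); a=np.radians(-84.8)
X=np.array([np.cos(a)*c,np.sin(a)*c,sn]); Y=np.array([-np.sin(a),np.cos(a),0]); Z=np.cross(X,Y); O=np.array([500.1,-444.1,73.7])
P=(W-O)@np.stack([X,Y,Z],1); np.save('pics/F.npy',np.stack([X,Y,Z],1))
m=(h[...,2]<70)&(abs(P[...,0]-20)<30)&(abs(P[...,1])<60)&(P[...,2]>4)&(P[...,2]<40)
k=max(cv2.findContours(m.astype(np.uint8),0,2)[0],key=cv2.contourArea); mm=cv2.drawContours(np.zeros(m.shape,np.uint8),[k],-1,1,-1)>0
q=P[mm]; print(len(q),np.nanpercentile(q,[2,50,98],axis=0).round(1), cv2.minAreaRect(k))
E
```

```text
time_s: 6.3
ee_pos: [454.1, -465.5, 219.7]
ee_rot: [179.9, 0.1, -84.8]
force: [-0.5, 1.2, -0.1]
gripper_width: 55.0
[ 454.18763368 -465.47941982  219.55860217] [ 1.79932277e+02  1.05737265e-01 -8.47995565e+01]
4497 [[  2.3 -41.9   6.8]
 [ 20.7   2.4  12.2]
 [ 35.7  42.3  13.6]] ((276.0, 138.5), (111.0, 42.0), 90.0)
```

View pics/w5.png

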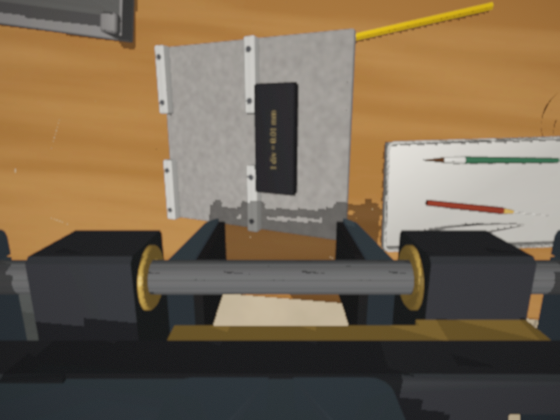

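The case lies flat on the board against the upper ledge at (276,138), and the depth reading puts its centre within 3 mm of the gap's middle. Next is the tray.

```bash
python3 -m pendant '[{"xyz":[-0.015,-0.012,0],"roll":-10.5,"jaw":0.5},{"xyz":[-0.045,-0.035,0],"roll":-21,"jaw":0.6},{"xyz":[-0.085,-0.066,0],"roll":-31.5,"jaw":0.7},{"xyz":[-0.13,-0.101,0],"roll":-42,"jaw":0.7},{"xyz":[-0.17,-0.133,0],"roll":-52.5,"jaw":0.7},{"xyz":[-0.2,-0.156,0.0],"roll":-63,"jaw":0.7},{"xyz":[-0.217,-0.169,0.0],"roll":-73.5,"jaw":0.7},{"xyz":[-0.2227,-0.1737,0.0],"roll":-82.8,"jaw":0.7}]'
python3 -m pendant '[{"xyz":[0,0,0],"roll":0,"jaw":0.7},{"xyz":[0,0,0.01],"roll":0,"jaw":0.7},{"xyz":[0,0,0.03],"roll":0,"jaw":0.7},{"xyz":[0,0,0.05],"roll":0,"jaw":0.7},{"xyz":[0,0,0.065],"roll":0,"jaw":0.7},{"xyz":[0,0,0.07],"roll":0,"jaw":0.7},{"xyz":[0,0,0.07],"roll":0,"jaw":0.7},{"xyz":[0,0,0.07],"roll":0,"jaw":0.7}]'
python3 - <<'E'
from h import *
K,T=cam('wrist'); p,d=env.grab_frame('wrist'); cv2.imwrite('pics/w6.png',p)
s=env.state(); print(s['ee_pos'],s['ee_rot'],s['gripper_width'],s['qpos'].round(1))
h=cv2.cvtColor(p,cv2.COLOR_BGR2HSV)
br=((h[...,2]>190)&(h[...,1]<45)).astype(np.uint8)
for k in cv2.findContours(br,0,2)[0]:
    if cv2.contourArea(k)>500:
        b=cv2.boxPoints(cv2.minAreaRect(k)); print(b.round(),cv2.contourArea(k)); print(np.array([ray(*q,62,K,T)[:2] for q in b]).round(1))
E
```

```text
time_s: 7.35
ee_pos: [607.9, -226.4, 219.6]
ee_rot: [-179.9, 0.1, -1.6]
force: [0.1, -0.3, 0.4]
gripper_width: 27.5
time_s: 8.35
ee_pos: [607.5, -228.7, 151.8]
ee_rot: [180.0, -0.1, -2.0]
force: [1.4, -0.6, -0.5]
gripper_width: 27.1
[ 607.49074636 -228.69660144  151.81398807] [ 1.79964213e+02 -9.37852972e-02 -2.02851316e+00] 27.51057456999216 [-21.6  27.2  84.7  -0.   68.  -19.6]
[[272. 110.]
 [291. 110.]
 [291. 186.]
 [272. 186.]] 1267.5
[[ 604.4 -157.9]
 [ 617.7 -158.4]
 [ 616.2 -212.5]
 [ 602.2 -212. ]]
```

View pics/w6.png

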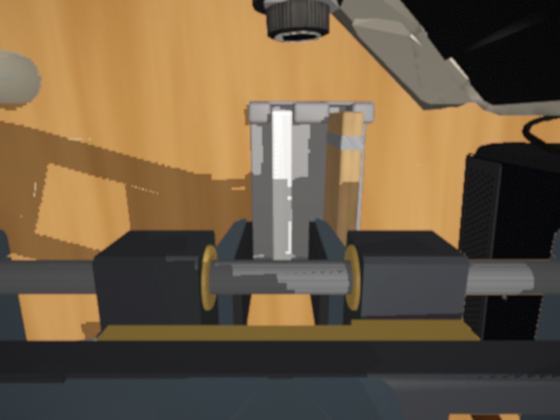

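The tray's top edge runs along columns 272–291, centred between the fingers, and the folder (345,190) is clear of the right finger. I'm lowering and gripping.

```bash
python3 -m pendant '[{"xyz":[0.001,0,0.02],"roll":0,"jaw":0.7},{"xyz":[0.001,0,0.055],"roll":0,"jaw":0.7},{"xyz":[0.001,0,0.09],"roll":0,"jaw":0.7},{"xyz":[0.001,0,0.112],"roll":0,"jaw":0.7},{"xyz":[0.001,0,0.122],"roll":0,"jaw":0.7},{"xyz":[0.001,0,0.122],"roll":0,"jaw":0.85},{"xyz":[0.001,0,0.122],"roll":0,"jaw":1},{"xyz":[0.001,0,0.122],"roll":0,"jaw":1}]' 30
python3 - <<'E'
from h import *
s=env.state(); print(s['ee_pos'],s['ee_rot'],s['force'],s['gripper_width'])
E
```

```text
time_s: 9.4
ee_pos: [608.6, -228.8, 30.0]
ee_rot: [180.0, -0.1, -2.0]
force: [0.5, 0.5, 0.2]
gripper_width: 13.5
[ 608.64796524 -228.78934421   30.045429  ] [ 1.79957553e+02 -1.12423303e-01 -2.02247341e+00] [0.49736104 0.52597176 0.21033029] 13.50383286364059
```

```bash
python3 -m pendant '[{"xyz":[0,0,-0.004],"roll":0,"jaw":1},{"xyz":[0,0,-0.02],"roll":0,"jaw":1},{"xyz":[0,0,-0.05],"roll":0,"jaw":1},{"xyz":[0,0,-0.08],"roll":0,"jaw":1},{"xyz":[0,0,-0.105],"roll":0,"jaw":1},{"xyz":[-0.01,0,-0.12],"roll":0,"jaw":1},{"xyz":[-0.04,0,-0.12],"roll":0,"jaw":1},{"xyz":[-0.08,0,-0.12],"roll":0,"jaw":1}]'
python3 -m pendant '[{"xyz":[-0.015,0,0],"roll":10.5,"jaw":1},{"xyz":[-0.03,0,0],"roll":21,"jaw":1},{"xyz":[-0.045,0,0],"roll":31.5,"jaw":1},{"xyz":[-0.055,0,0],"roll":42,"jaw":1},{"xyz":[-0.06,0,0],"roll":52.5,"jaw":1},{"xyz":[-0.06,0,0],"roll":63,"jaw":1},{"xyz":[-0.06,0,0],"roll":73.5,"jaw":1},{"xyz":[-0.06,0,0],"roll":82.8,"jaw":1}]'
python3 - <<'E'
from h import *
s=env.state(); print(s['ee_pos'],s['ee_rot'],s['force'],s['gripper_width'])
p,d=env.grab_frame('wrist'); cv2.imwrite('pics/w7.png',p)
E
```

```text
time_s: 10.4
ee_pos: [526.7, -225.5, 149.2]
ee_rot: [180.0, 0.0, -2.0]
force: [-0.3, -0.6, -1.2]
gripper_width: 13.7
time_s: 11.4
ee_pos: [466.9, -223.3, 149.1]
ee_rot: [179.9, 0.0, -85.1]
force: [0.2, 0.4, -1.3]
gripper_width: 14.0
[ 466.92273005 -223.30245553  149.13140231] [ 1.79941540e+02  1.91734582e-02 -8.51364149e+01] [ 0.17383898  0.42300554 -1.28945491] 14.04235606808492
```

View pics/w7.png

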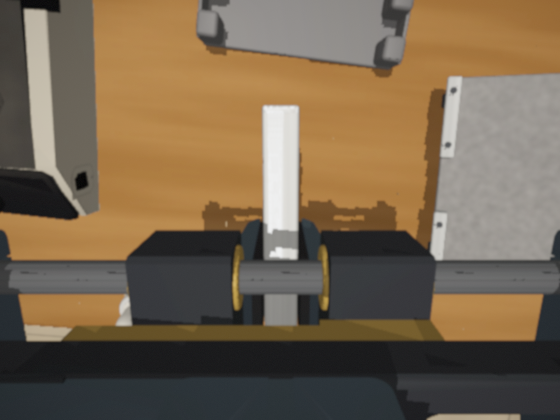

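```bash
python3 -m pendant '[{"xyz":[0,0,0.03],"roll":0,"jaw":1},{"xyz":[0,0,0.07],"roll":0,"jaw":1},{"xyz":[0,0,0.1],"roll":0,"jaw":1},{"xyz":[0,0,0.118],"roll":0,"jaw":1},{"xyz":[0,0,0.1245],"roll":0,"jaw":1},{"xyz":[0,0,0.1245],"roll":0,"jaw":1},{"xyz":[0,0,0.1245],"roll":0,"jaw":0.8},{"xyz":[0,0,0.1245],"roll":0,"jaw":0.6}]'
python3 - <<'E'
from h import *
s=env.state(); print(s['ee_pos'],s['ee_rot'],s['force'],s['gripper_width'])
E
python3 -m pendant '[{"xyz":[0,0,-0.004],"roll":0,"jaw":0.4},{"xyz":[0,0,-0.012],"roll":0,"jaw":0.4},{"xyz":[0,0,-0.02],"roll":0,"jaw":0.4},{"xyz":[0.008,0,-0.02],"roll":0,"jaw":0.4},{"xyz":[0.016,0,-0.02],"roll":0,"jaw":0.4},{"xyz":[0.024,0,-0.02],"roll":0,"jaw":0.4},{"xyz":[0.032,0,-0.02],"roll":0,"jaw":0.4},{"xyz":[0.04,0,-0.02],"roll":0,"jaw":0.4}]'
python3 -m pendant '[{"xyz":[0,0,0],"roll":0,"jaw":0.4},{"xyz":[0,0,0],"roll":0,"jaw":0.4},{"xyz":[0,0.005,-0.02],"roll":0,"jaw":0.3},{"xyz":[0,0.01,-0.05],"roll":0,"jaw":0.2},{"xyz":[0,0.02,-0.08],"roll":0,"jaw":0.1},{"xyz":[0,0.03,-0.1],"roll":0,"jaw":0.1},{"xyz":[0,0.03,-0.1],"roll":0,"jaw":0.1},{"xyz":[0,0.03,-0.1],"roll":0,"jaw":0.1}]'
python3 - <<'E'
from h import *
K,T=cam('wrist'); p,d=env.grab_frame('wrist'); cv2.imwrite('pics/w8.png',p); np.save('pics/w8.npy',d); np.save('pics/w8T.npy',T)
s=env.state(); print(s['ee_pos'],s['ee_rot'],s['force'],s['gripper_width'])
E
```

```text
time_s: 12.45
ee_pos: [468.6, -223.9, 25.2]
ee_rot: [-179.9, -0.1, -84.8]
force: [0.0, 0.3, -0.1]
gripper_width: 25.5
[ 468.58649164 -223.89623741   25.21140673] [-1.79918058e+02 -5.57759985e-02 -8.48016275e+01] [ 0.01791578  0.27683378 -0.08094793] 25.450377560574523
time_s: 13.45
ee_pos: [471.6, -264.1, 44.3]
ee_rot: [180.0, 0.0, -84.8]
force: [-0.2, -0.1, 0.7]
gripper_width: 54.6
time_s: 14.45
ee_pos: [441.6, -265.7, 143.7]
ee_rot: [180.0, 0.0, -84.8]
force: [-0.2, -0.7, -1.1]
gripper_width: 82.2
[ 441.57443266 -265.64141887  143.39375576] [ 1.79923703e+02  6.26739516e-02 -8.48003739e+01] [0.05701214 0.086692   0.16685669] 82.06490396365716
```

View pics/w8.png

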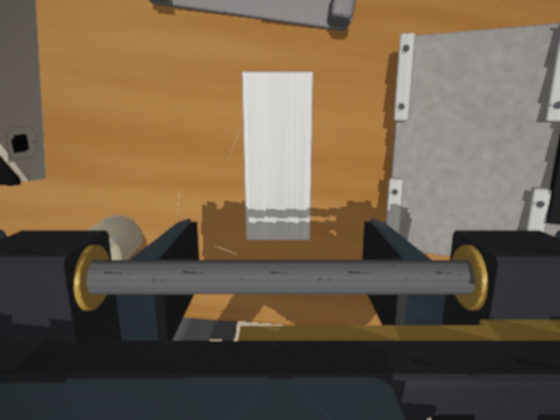

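```bash
python3 - <<'E'
from h import *
K=cam('wrist')[0]; T=np.load('pics/w8T.npy'); p=cv2.imread('pics/w8.png'); d=np.load('pics/w8.npy')
c=p[60:250,230:325].astype(float); 
e=np.clip((c-150)/(255-150),0,1)**2*255
a=cv2.resize(np.hstack([c,e]).astype(np.uint8),None,fx=3,fy=3,interpolation=cv2.INTER_CUBIC); cv2.imwrite('pics/c8.png',a)
p2,_=env.grab_frame('top'); cv2.imwrite('pics/top8.png',p2)
b=np.array([[243.5,72],[312.5,72],[310.5,205],[244,205]]); Q=np.array([ray(*q,14,K,T) for q in b]).round(1); print(Q)
W=cloud(d,K,T); print('z',np.nanmedian(W[80:200,255:300,2],axis=1)[::20].round(1))
print(p[80:240:8,250:308:4].mean(2).round().astype(int)[::3])
E
```

```text
[[ 539.  -227.6   14. ]
 [ 543.9 -281.7   14. ]
 [ 436.4 -292.1   14. ]
 [ 431.2 -235.1   14. ]]
z [14.1 13.9 14.1 13.7 14.2 13.9]
[[212 212 215 214 214 212 210 212 211 211 212 209 214 212 211]
 [212 212 214 213 214 212 209 210 210 211 212 208 213 211 211]
 [210 211 213 213 213 212 209 208 207 210 211 208 212 208 210]
 [208 210 211 212 211 211 208 207 206 209 209 206 210 206 210]
 [206 208 209 210 210 209 206 204 203 208 207 204 207 202 210]
 [204 206 206 207 206 205 203 201 200 205 203 203 204 200 211]
 [129 130 129 130 129 127 129 125 125 128 126 129 128 126 130]]
```

View pics/c8.png

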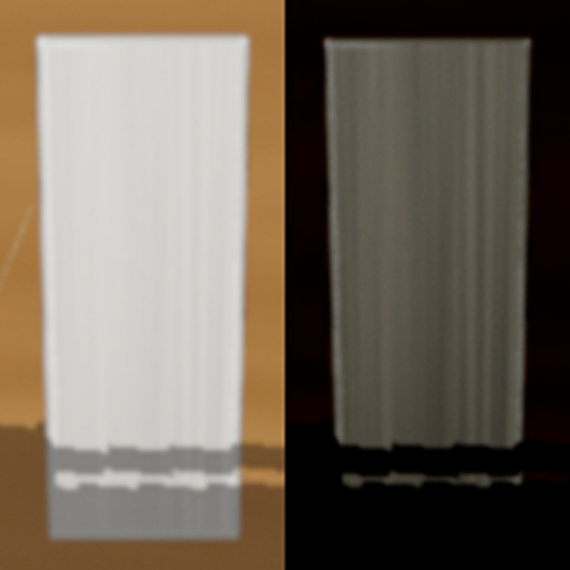

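The upper face now showing is uniform brushed metal, with no slides or card. I'm checking the robot-side face in the starting images to see which way round the tray really was.

```bash
python3 - <<'E'
from h import *
l=np.array([np.cos(np.radians(88)),np.sin(np.radians(88)),0]); n=np.array([-l[1],l[0],0])
def proj(P,K,T):
    c=(np.linalg.inv(T)@np.r_[P,1])[:3]; return [K[0,2]+K[0,0]*c[0]/-c[2], K[1,2]-K[1,1]*c[1]/-c[2]]
def rect(img,K,T,side):
    c=np.array([608.8,-228.3,0])+n*7*side
    q=np.array([proj(c+70*l*a+np.array([0,0,z]),K,T) for a,z in((1,72),(-1,72),(-1,0),(1,0))],np.float32)
    print(q.round())
    H=cv2.getPerspectiveTransform(q,np.array([[0,0],[560,0],[560,190],[0,190]],np.float32)); return cv2.warpPerspective(img,H,(560,190))
a=rect(cv2.imread('pics/w1.png'),cam('wrist')[0],np.load('pics/w1T.npy'),1)
Kt,Tt=cam('scene'); b=rect(cv2.imread('pics/scene0.png'),Kt,Tt,1)
Kt,Tt=cam('top'); t=cv2.imread('pics/top8.png')[190:290,300:390]; t0=cv2.imread('pics/top0.png')[165:215,300:375]
c=np.hstack([cv2.resize(t,(270,200)),cv2.resize(t0,(290,200))])
cv2.imwrite('pics/faces.png',np.vstack([a,b,c]))
E
```

```text
[[101. 137.]
 [231.  33.]
 [241.  49.]
 [134. 133.]]
[[304. 191.]
 [348. 177.]
 [345. 199.]
 [303. 214.]]
```

View pics/faces.png

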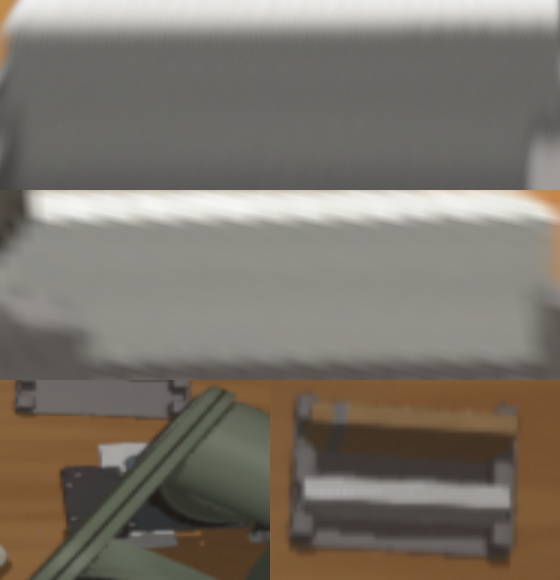

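The starting views show the robot-facing side (top two strips) is plain metal. That contradicts the brief's "towards the robot", so the slides are on the face that is now underneath. I'll flip the tray by gripping its end lightly across the width, so that it hangs between the pads, then lay it down the other way.

```bash
python3 -m pendant '[{"xyz":[-0.001,-0.03,0],"roll":0,"jaw":0.1},{"xyz":[-0.002,-0.07,0.02],"roll":0,"jaw":0.1},{"xyz":[-0.002,-0.0864,0.06],"roll":0,"jaw":0.1},{"xyz":[-0.002,-0.0864,0.1],"roll":0,"jaw":0.1},{"xyz":[-0.002,-0.0864,0.13],"roll":0,"jaw":0.1},{"xyz":[-0.002,-0.0864,0.14],"roll":0,"jaw":0.1},{"xyz":[-0.002,-0.0864,0.14],"roll":0,"jaw":0.4},{"xyz":[-0.002,-0.0864,0.14],"roll":0,"jaw":0.6}]' 5
python3 -m pendant '[{"xyz":[0,0,0],"roll":0,"jaw":1},{"xyz":[0,0,0],"roll":0,"jaw":1},{"xyz":[0,0,-0.01],"roll":0,"jaw":1},{"xyz":[0,0,-0.03],"roll":0,"jaw":1},{"xyz":[0,0,-0.05],"roll":0,"jaw":1},{"xyz":[0,0,-0.07],"roll":0,"jaw":1},{"xyz":[0,0,-0.09],"roll":0,"jaw":1},{"xyz":[0,0,-0.11],"roll":0,"jaw":1}]' 5
python3 - <<'E'
from h import *
K,T=cam('wrist'); p,d=env.grab_frame('wrist'); cv2.imwrite('pics/w9.png',p)
s=env.state(); print(s['ee_pos'],s['ee_rot'],s['force'],s['gripper_width'])
t,dt=env.grab_frame('scene'); cv2.imwrite('pics/s9.png',t)
Ks,Ts=cam('scene'); W=cloud(dt,Ks,Ts); h=cv2.cvtColor(t,cv2.COLOR_BGR2HSV)
m=(W[...,0]>385)&(W[...,0]<560)&(W[...,1]<-215)&(W[...,1]>-300)&(W[...,2]>8)&(W[...,2]<130)
q=W[m]; print(len(q))
for x in range(390,560,15):
    r=q[abs(q[:,0]-x)<7.5]
    if len(r)>3: print(x,len(r),'z',np.percentile(r[:,2],[5,50,95]).round())
E
```

```text
time_s: 15.55
ee_pos: [528.6, -256.8, 5.6]
ee_rot: [-179.9, -0.1, -84.8]
force: [0.4, -0.4, 0.4]
gripper_width: 65.0
time_s: 16.55
ee_pos: [527.2, -256.2, 115.4]
ee_rot: [180.0, 0.0, -84.8]
force: [-0.8, 0.7, -2.1]
gripper_width: 56.1
[ 528.9190066  -257.01765646  118.23667544] [-1.79755728e+02 -1.58334180e-01 -8.48211522e+01] [ 0.14291676 -0.40023559  1.58686667] 55.9863222487913
54
525 41 z [ 85. 105. 129.]
540 12 z [100. 122. 130.]
```

```bash
python3 -m pendant '[{"xyz":[0,0,-0.01],"roll":0,"jaw":1},{"xyz":[0,0,-0.02],"roll":0,"jaw":1},{"xyz":[0,0,-0.03],"roll":0,"jaw":1},{"xyz":[0,0,-0.04],"roll":0,"jaw":1},{"xyz":[0,0,-0.05],"roll":0,"jaw":1},{"xyz":[0,0,-0.05],"roll":0,"jaw":1},{"xyz":[0,0,-0.05],"roll":0,"jaw":1},{"xyz":[0,0,-0.05],"roll":0,"jaw":1}]' 5
python3 - <<'E'
from h import *
s=env.state(); print(s['ee_pos'],s['force'],s['gripper_width'])
p,_=env.grab_frame('wrist'); cv2.imwrite('pics/w10.png',p)
t,dt=env.grab_frame('scene'); cv2.imwrite('pics/s10.png',t)
Ks,Ts=cam('scene'); W=cloud(dt,Ks,Ts)
Ti=np.linalg.inv(Ts)
def pr(P): c=Ti@np.r_[P,1]; return Ks[0,2]-Ks[0,0]*c[0]/c[2], Ks[1,2]+Ks[1,1]*c[1]/c[2]
for x,z in((528,160),(528,100),(528,50),(430,165),(450,100),(490,100)):
    u,v=pr((x,-257,z)); print(x,z,round(u),round(v),W[int(v),int(u)].round())
im=np.hstack([cv2.resize(p,(400,300)),cv2.resize(t[60:270,220:500],(400,300))]); cv2.imwrite('pics/v10.png',im)
E
```

```text
time_s: 17.65
ee_pos: [527.4, -256.2, 164.0]
ee_rot: [180.0, 0.0, -84.8]
force: [0.4, 0.0, -0.7]
gripper_width: 56.2
[ 527.385506   -256.18186628  163.97280565] [ 0.44595179  0.04387634 -0.71874636] 56.18517718340114
528 160 356 164 [180.  73. 433.]
528 100 354 184 [177.  76. 401.]
528 50 352 201 [179.  74. 372.]
430 165 384 180 [110.  90. 449.]
450 100 375 199 [107. 105. 427.]
490 100 364 191 [137.  96. 418.]
```

```bash
python3 - <<'E'
from h import *
for n in('wrist','top'):
    K,T=cam(n); p,d=env.grab_frame(n); W=cloud(d,K,T)
    cv2.imwrite(f'pics/{n}11.png',p)
    m=(W[...,0]>380)&(W[...,0]<570)&(W[...,1]<-222)&(W[...,1]>-292)&(W[...,2]>8)&(W[...,2]<175)
    print(n,m.sum()); v,u=np.where(m)
    for r in range(0,420,12):
        k=(v//12)==r//12
        if k.sum()>4: print(r,k.sum(),u[k].min(),u[k].max(),np.median(W[v[k],u[k]],axis=0).round(),p[v[k],u[k]].mean(0).round())
E
```

```text
wrist 6192
192 490 243 318 [ 529. -256.   55.] [155. 160. 162.]
204 1047 232 329 [ 535. -256.  111.] [143. 146. 145.]
216 1500 211 359 [ 541. -256.  159.] [113. 117. 119.]
228 1442 213 346 [ 540. -255.  172.] [139. 143. 144.]
240 1433 221 340 [ 534. -256.  173.] [184. 187. 188.]
252 280 221 340 [ 530. -256.  173.] [ 92. 101. 111.]
top 41
216 38 346 360 [ 519. -275.   84.] [66. 70. 72.]
```

The wrist depth shows the tray hanging almost vertical between the pads, with its lower end 7° towards the robot. A quick start towards the robot should make that lower end lag, and then I lay the tray down along the arc.

```bash
python3 -m pendant '[{"xyz":[0,0,0.01],"roll":0,"jaw":1},{"xyz":[0,0,0.025],"roll":0,"jaw":1},{"xyz":[0,0,0.034],"roll":0,"jaw":1},{"xyz":[0,0,0.034],"roll":0,"jaw":1},{"xyz":[0,-0.01,0.034],"roll":0,"jaw":1},{"xyz":[0,-0.01,0.034],"roll":0,"jaw":1},{"xyz":[0,0.025,0.034],"roll":0,"jaw":1},{"xyz":[0,0.06,0.042],"roll":0,"jaw":1}]' 4
python3 - <<'E'
from h import *
s=env.state(); print(s['ee_pos'],s['force'],s['gripper_width'])
K,T=cam('wrist'); p,d=env.grab_frame('wrist'); W=cloud(d,K,T)
m=(W[...,0]>380)&(W[...,0]<590)&(W[...,1]<-222)&(W[...,1]>-302)&(W[...,2]>6)&(W[...,2]<175); v,u=np.where(m)
for r in range(0,250,15):
    k=(v//15)==r//15
    if k.sum()>4: print(r,k.sum(),np.median(W[v[k],u[k]],axis=0).round(),p[v[k],u[k]].mean(0).round(),p[v[k],u[k]].std(0).round())
cv2.imwrite('pics/w12.png',p)
E
```

```text
time_s: 18.85
ee_pos: [468.3, -262.4, 123.5]
ee_rot: [-179.9, -0.1, -84.8]
force: [-0.7, -0.9, -0.1]
gripper_width: 56.0
[ 468.31982789 -262.36561179  123.52857289] [-0.66371875 -0.90932417 -0.12577232] 56.040744978451734
30 410 [ 588. -270.    7.] [136. 138. 141.] [17. 17. 18.]
45 752 [ 583. -286.    7.] [116. 117. 120.] [33. 34. 34.]
60 20 [ 579. -298.    9.] [66. 67. 69.] [5. 6. 7.]
120 192 [ 522. -259.    7.] [184. 190. 192.] [16. 15. 13.]
135 1118 [ 516. -258.   24.] [164. 170. 171.] [13. 13. 13.]
150 1241 [ 508. -259.   51.] [157. 160. 156.] [8. 7. 7.]
165 1348 [ 501. -259.   72.] [160. 162. 158.] [12. 11. 11.]
180 1461 [ 495. -260.   89.] [161. 165. 165.] [12. 11. 11.]
195 1566 [ 490. -261.  107.] [159. 166. 170.] [ 9. 10. 11.]
210 1847 [ 486. -261.  122.] [150. 156. 160.] [33. 36. 38.]
225 2582 [ 482. -261.  137.] [102. 105. 105.] [39. 41. 44.]
240 3034 [ 478. -262.  136.] [112. 114. 113.] [62. 65. 67.]
```

It worked: the lower end rests at about x=525 and the tray leans the right way. I'm laying it down now.

```bash
python3 -m pendant '[{"xyz":[0,0.012,0.018],"roll":0,"jaw":1},{"xyz":[0,0.024,0.036],"roll":0,"jaw":1},{"xyz":[0,0.035,0.054],"roll":0,"jaw":1},{"xyz":[0,0.044,0.072],"roll":0,"jaw":1},{"xyz":[0,0.052,0.088],"roll":0,"jaw":1},{"xyz":[0,0.058,0.102],"roll":0,"jaw":1},{"xyz":[0,0.061,0.112],"roll":0,"jaw":1},{"xyz":[0,0.062,0.117],"roll":0,"jaw":1}]' 4
python3 -m pendant '[{"xyz":[0,0,0],"roll":0,"jaw":1},{"xyz":[0,0,0],"roll":0,"jaw":0.3},{"xyz":[0,0,0],"roll":0,"jaw":0.15},{"xyz":[0,0,-0.02],"roll":0,"jaw":0.1},{"xyz":[0,0,-0.06],"roll":0,"jaw":0.1},{"xyz":[0,0,-0.11],"roll":0,"jaw":0.1},{"xyz":[0,0,-0.14],"roll":0,"jaw":0.1},{"xyz":[0,0,-0.14],"roll":0,"jaw":0.1}]' 4
python3 - <<'E'
from h import *
K,T=cam('wrist'); p,d=env.grab_frame('wrist'); cv2.imwrite('pics/w13.png',p); np.save('pics/w13.npy',d); np.save('pics/w13T.npy',T)
s=env.state(); print(s['ee_pos'],s['ee_rot'],s['force'],s['gripper_width'])
W=cloud(d,K,T); m=(W[...,0]>385)&(W[...,0]<570)&(W[...,1]<-210)&(W[...,1]>-305)&(W[...,2]>6)&(W[...,2]<40)
v,u=np.where(m); q=W[m]; print(len(q),np.percentile(q,[1,50,99],axis=0).round(1)); print(u.min(),u.max(),v.min(),v.max())
k=max(cv2.findContours(m.astype(np.uint8),0,2)[0],key=cv2.contourArea); b=cv2.boxPoints(cv2.minAreaRect(k)); print(b.round(),np.array([ray(*x,14,K,T)[:2] for x in b]).round(1))
cu=int(np.median(u)); 
for r in range(v.min()+4,min(v.max(),230),12): print(r,p[r,u.min()+6:u.max()-4:7].mean(1).round().astype(int))
E
```

```text
time_s: 19.9
ee_pos: [406.3, -267.5, 5.2]
ee_rot: [180.0, -0.0, -84.8]
force: [-1.1, -0.2, -0.4]
gripper_width: 56.4
time_s: 20.9
ee_pos: [407.7, -268.3, 148.1]
ee_rot: [-179.7, -0.2, -84.8]
force: [0.1, -0.3, 0.0]
gripper_width: 82.1
[ 406.54738047 -267.5675244   146.27604367] [-1.79893062e+02 -9.42397799e-02 -8.48153363e+01] [ 0.33000123  0.33725998 -0.99926295] 81.731515275262
11021 [[ 386.3 -293.5    8.9]
 [ 458.7 -263.2   12.7]
 [ 520.4 -232.8   15. ]]
244 313 56 224
[[244.  56.]
 [313.  56.]
 [313. 224.]
 [244. 224.]] [[ 518.5 -229.9]
 [ 523.4 -284.4]
 [ 385.3 -299.9]
 [ 379.9 -239.2]]
60 [167 156 155 164 161 154 166 163 151]
72 [193 199 203 205 210 201 202 205 194]
84 [200 203 205 207 196 203 206 205 203]
96 [171 195 194 193 209 194 192 193 181]
108 [199 194 193 192 207 192 190 191 198]
120 [185 215 214 214 207 214 213 213 175]
132 [159 212 213 212 207 212 211 211 192]
144 [180 188 187 186 206 187 185 186 165]
156 [160 185 185 184 204 185 184 184 187]
168 [184 207 205 202 203 205 202 204 189]
180 [179 203 207 203 205 208 207 206 186]
192 [179 202 205 206 203 205 207 207 179]
204 [182 201 208 204 209 205 209 207 173]
216 [123 127 129 125 126 129 126 126 121]
```

View pics/w13.png

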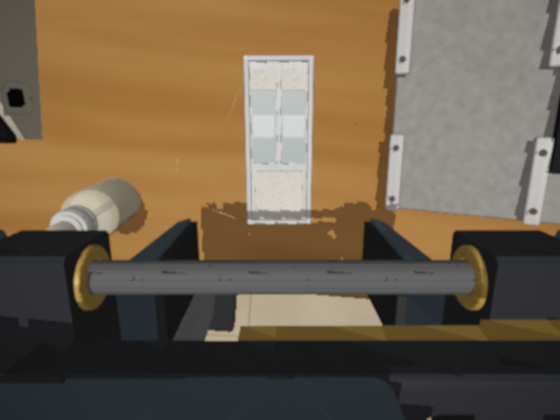

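The slides and card now face up at (278,140), flat on the desk and released. I'm taking the tray by its long sides at the middle.

```bash
python3 -m pendant '[{"xyz":[0,-0.02,0],"roll":0,"jaw":0.1},{"xyz":[-0.0005,-0.045,0.02],"roll":0,"jaw":0.1},{"xyz":[-0.0005,-0.045,0.06],"roll":0,"jaw":0.1},{"xyz":[-0.0005,-0.045,0.1],"roll":0,"jaw":0.1},{"xyz":[-0.0005,-0.045,0.13],"roll":0,"jaw":0.1},{"xyz":[-0.0005,-0.045,0.142],"roll":0,"jaw":0.1},{"xyz":[-0.0005,-0.045,0.142],"roll":0,"jaw":0.3},{"xyz":[-0.0005,-0.045,0.142],"roll":0,"jaw":0.6}]' 30
python3 -m pendant '[{"xyz":[0,0,0],"roll":0,"jaw":1},{"xyz":[0,0,0],"roll":0,"jaw":1},{"xyz":[0,0,0],"roll":0,"jaw":1},{"xyz":[0,0,-0.02],"roll":0,"jaw":1},{"xyz":[0,0,-0.06],"roll":0,"jaw":1},{"xyz":[0,0,-0.1],"roll":0,"jaw":1},{"xyz":[0,0,-0.13],"roll":0,"jaw":1},{"xyz":[0,0,-0.13],"roll":0,"jaw":1}]'
python3 - <<'E'
from h import *
s=env.state(); print(s['ee_pos'],s['ee_rot'],s['force'],s['gripper_width'])
K,T=cam('wrist'); p,d=env.grab_frame('wrist'); W=cloud(d,K,T); cv2.imwrite('pics/w14.png',p)
m=(W[...,2]>100)&(W[...,2]<160); m[225:]=0; v,u=np.where(m); print(u.min(),u.max(),v.min(),v.max(),np.median(W[m],axis=0))
P=(np.linalg.inv(T@np.eye(4))) ; 
z=s['ee_pos'][2]+11
print('far end', ray(np.median(u),v.min(),z,K,T))
s=env.state(); y=np.radians(s['ee_rot'][2]); t=np.array([494.7,-384.6])-s['ee_pos'][:2]; print(t@[np.cos(y),np.sin(y)],t@[np.sin(y),-np.cos(y)],s['ee_pos'])
E
```

```text
time_s: 21.95
ee_pos: [451.7, -263.0, 3.6]
ee_rot: [-180.0, -0.0, -84.8]
force: [0.3, 0.2, 0.4]
gripper_width: 64.9
time_s: 22.95
ee_pos: [452.0, -263.5, 135.4]
ee_rot: [-179.8, -0.2, -84.8]
force: [0.4, 0.1, -2.0]
gripper_width: 55.8
[ 451.9679074  -263.51209438  135.36727297] [-1.79781447e+02 -1.73455263e-01 -8.48237738e+01] [ 0.36849239  0.14202466 -1.97859348] 55.81639732272823
203 358 108 224 [ 496.59829905 -259.48800036  144.39045122]
far end [ 521.51398111 -256.97962907  146.36727297]
125.29461283421797 -32.68826802425767 [ 450.83073137 -262.76917409  133.59368052]
```

```bash
python3 -m pendant '[{"xyz":[0.012,-0.003,0],"roll":0,"jaw":1},{"xyz":[0.038,-0.01,0],"roll":0,"jaw":1},{"xyz":[0.07,-0.018,0],"roll":0,"jaw":1},{"xyz":[0.1,-0.026,0],"roll":0,"jaw":1},{"xyz":[0.118,-0.031,0],"roll":0,"jaw":1},{"xyz":[0.1245,-0.0325,0],"roll":0,"jaw":1},{"xyz":[0.1245,-0.0325,0.01],"roll":0,"jaw":1},{"xyz":[0.1245,-0.0325,0.025],"roll":0,"jaw":1}]'
python3 -m pendant '[{"xyz":[0,0,0.015],"roll":0,"jaw":1},{"xyz":[0,0,0.03],"roll":0,"jaw":1},{"xyz":[0,0,0.037],"roll":0,"jaw":1},{"xyz":[0,0,0.037],"roll":0,"jaw":1},{"xyz":[0,0,0.037],"roll":0,"jaw":1},{"xyz":[0,0,0.037],"roll":0,"jaw":1},{"xyz":[0,0,0.037],"roll":0,"jaw":1},{"xyz":[0,0,0.037],"roll":0,"jaw":1}]'
python3 - <<'E'
from h import *
s=env.state(); print(s['ee_pos'],s['ee_rot'],s['force'],s['gripper_width'])
d=np.array([492.4,-359.2]); q=s['ee_pos'][:2]-d; a=np.radians(-84.8); print('h',q@[np.cos(a),np.sin(a)],'lat',q@[-np.sin(a),np.cos(a)])
E
```

```text
time_s: 24.0
ee_pos: [494.1, -383.1, 107.3]
ee_rot: [180.0, 0.0, -84.8]
force: [0.2, 0.8, -1.2]
gripper_width: 55.7
time_s: 25.0
ee_pos: [494.7, -383.9, 71.7]
ee_rot: [-180.0, -0.0, -84.8]
force: [-0.4, -0.1, -1.6]
gripper_width: 55.5
[ 494.65315364 -383.92409523   71.69475047] [-1.79981678e+02 -2.07896188e-02 -8.48170989e+01] [-0.37696456 -0.08818481 -1.60111164] 55.45472743723038
h 24.82654983332495 lat 0.0030720145207938643
```

```bash
python3 -m pendant '[{"xyz":[0.001,0,0.002],"roll":0,"jaw":1},{"xyz":[0.001,0,0.002],"roll":0,"jaw":1},{"xyz":[0.001,0,0.002],"roll":0,"jaw":0.3},{"xyz":[0.001,0,0.002],"roll":0,"jaw":0.3},{"xyz":[0.001,0,0.002],"roll":0,"jaw":0.3},{"xyz":[0.001,0,0.002],"roll":0,"jaw":0.3},{"xyz":[0.001,0,-0.01],"roll":0,"jaw":0.28},{"xyz":[0.001,0,-0.03],"roll":0,"jaw":0.25}]'
python3 -m pendant '[{"xyz":[0,0.01,-0.03],"roll":0,"jaw":0.2},{"xyz":[0,0.03,-0.07],"roll":0,"jaw":0.2},{"xyz":[0,0.05,-0.1],"roll":0,"jaw":0.2},{"xyz":[0,0.06,-0.12],"roll":0,"jaw":0.2},{"xyz":[0,0.06,-0.12],"roll":0,"jaw":0.2},{"xyz":[0,0.06,-0.12],"roll":0,"jaw":0.2},{"xyz":[0,0.06,-0.12],"roll":0,"jaw":0.2},{"xyz":[0,0.06,-0.12],"roll":0,"jaw":0.2}]'
cat > chk.py <<'E'
from h import *
K,T=cam('wrist'); p,d=env.grab_frame('wrist'); cv2.imwrite('pics/final.png',p)
s=env.state(); print(s['ee_pos'],s['ee_rot'])
h=cv2.cvtColor(p,cv2.COLOR_BGR2HSV); W=cloud(d,K,T); F=np.load('pics/F.npy')
for nm,O in(('lower',[492.4,-359.2,34]),('upper',[500.1,-444.1,73.7])):
    P=(W-np.array(O))@F
    hi=22 if nm=='lower' else 16
    m=(P[...,0]>-4)&(P[...,0]<75)&(abs(P[...,1])<90)&(P[...,2]>5)&(P[...,2]<40)
    m&=(h[...,2]<75) if nm=='upper' else True
    if nm=='lower': m[:, :]&=P[...,0]<72
    m[225:]=0
    k=max(cv2.findContours(m.astype(np.uint8),0,2)[0],key=cv2.contourArea); mm=cv2.drawContours(np.zeros(m.shape,np.uint8),[k],-1,1,-1)>0
    q=P[mm&m]; A=np.c_[q[:,:2],np.ones(len(q))]; w=np.ones(len(q),bool)
    for _ in range(5): c=np.linalg.lstsq(A[w],q[w,2],rcond=None)[0]; w=abs(q[:,2]-A@c)<2
    print(nm,len(q),w.sum(),'pct',np.percentile(q[w],[1,50,99],axis=0).round(1).tolist(),'plane',c.round(3),cv2.minAreaRect(k))
    t=q[w]
    for y0 in(-60,-30,0,30,60):
        r=t[abs(t[:,1]-y0)<8]
        if len(r)>20: print('  y',y0,'x range',np.percentile(r[:,0],[2,98]).round(1))
E
python3 chk.py
```

```text
time_s: 26.0
ee_pos: [494.4, -384.7, 101.9]
ee_rot: [180.0, 0.0, -84.8]
force: [1.0, -0.3, 0.1]
gripper_width: 68.5
time_s: 27.0
ee_pos: [435.0, -390.0, 220.5]
ee_rot: [179.9, 0.1, -84.8]
force: [0.8, 0.8, -0.2]
gripper_width: 73.2
[ 434.9873695  -390.00664931  220.64654557] [ 1.79947316e+02  5.87064932e-02 -8.47970237e+01]
lower 9647 7524 pct [[0.6, -68.3, 11.3], [30.2, 8.5, 13.2], [55.6, 68.8, 15.0]] plane [-0.0000e+00  2.0000e-03  1.3182e+01] ((275.5, 119.0), (176.0, 63.0), 90.0)
  y -60 x range [ 1.3 55.2]
  y -30 x range [ 1.  55.3]
  y 0 x range [ 1.2 55.3]
  y 30 x range [ 1.7 55.3]
  y 60 x range [ 1.  55.4]
upper 4672 4573 pct [[0.6, -43.3, 10.5], [19.3, 2.0, 12.3], [35.2, 43.0, 13.9]] plane [-5.0000e-03 -1.0000e-03  1.2374e+01] ((368.7537536621094, 121.57435607910156), (45.24640655517578, 114.57499694824219), 4.236394882202148)
  y -30 x range [ 1.5 34.8]
  y 0 x range [ 0.7 34.8]
  y 30 x range [ 1.4 34.9]
```

Both pieces measure flat, against their ledges and centred, so I'm handing the job in.

```bash
python3 -c "
from workcell import env
print(env.job_done()); print(env.state()['time_s'])"
```

```text
the job is handed in; nothing more can be done
None
the job is handed in; nothing more can be done
```

The stand is set out and the job is handed in, at about 27 s of the 59 s allowed. No verdict was reported.

- **Case:** I set the black case against the upper ledge. The last wrist depth check had it 1–35 mm up from the ledge face and ±43 mm about the gap's middle, with a tilt of about 0.005 rad.
- **Tray:** It first landed plain back up. The brief says the slides face the robot at the start, but the starting images showed that side plain. I hung the tray by one end, turned it over, and laid it on the desk with slides and card visible, then let go. I took it again by its long sides and set it against the lower ledge. The last check had it 1–55 mm up from the ledge face and ±68 mm about the gap's middle, with a tilt of about 0.002 rad.
- **Not checked at the end:**
  - My 12 picture views were used up (the final picture was refused), so the last check is depth data only. Slides up follows from the last look on the desk, as the tray was not turned afterwards.
  - I did not measure the folder, bottle or can again at the end. The arm was kept clear of them, and the forces read between moves stayed within about 4 N.

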